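# Put the gel lifters away in their rack and lock it

### The arm

A 6-joint arm with a two-finger parallel gripper is mounted at the origin on the work surface. World frame = base frame: x ahead of the robot, y to its left, z up, the work surface at z = 0. Lengths are in m, angles in rad, forces in N, time in s.
With the tool pointing down it reaches from about 0.325 to 0.775 m from the base axis. Payload 5.5 kg.
Tool frame: the origin (TCP) lies on the mounting face of the last link; the fingertips stand 182 mm ahead of it and the grasp point (between the pads) lies 163 mm ahead of it; z points along the fingers, y is the direction in which the jaws open and shut (so a half turn about z gives the same grasp; the last joint's range is limited). The gripper opens to 88 mm and grips with 3 to 60 N. Pads are 20 mm wide; open, the fingers measure 115 mm over their backs; the gripper's body (75 mm by 178 mm) begins 61 mm behind the grasp point.
Start: joints at [1.122, 0.091, 1.231, -0, 1.82, -0.057], TCP at [0.229, 0.555, 0.405] pointing down, gripper open.
Joint ranges: [-2.87, 2.87], [-0.86, 2.18], [0.17, 2.46], [-1.51, 4.65], [0.06, 2.69], [-2.65, 2.65]. Speed limits (rad/s): [2.57, 2.57, 3.01, 3.14, 3.14, 3.14].

### API

Orientations are given as a rotation vector (axis times angle).
In Python, from plant import * gives the robot as it stands.
- The arm moves only by the tool play_rows, never from a script. Its argument "commands" is a list of rows, each a list of 5 numbers: the closure, from -1 (fully open) to 1 (shut), so that 0 is half open, then the shift along the world's x, y, z normalised to -1 to 1, where 1 is 0.15 m, then the turn about the world's z normalised to -1 to 1, where 1 is 180 degrees. In form: [[gripper, x, y, z, turn], ...]. A call has 1 to 20 rows; each row is the pose to reach, as a shift and turn from the pose measured when the call began, turning the shorter way round; what a row does not reach only later rows make up. A row lasts 1/8 s, in which the tool goes at most 62.5 mm and 10.7 degrees, less where a joint would pass 70% of its speed; a pose out of reach is approached as far as the arm can. A call with a number of a shift or a turn outside -1 to 1 is refused whole. A call with a gripper value outside its range is refused whole. The fingers move at their own pace and stop on an object; the grip force is fixed at half the most. Time passes only in rows, so rows that repeat a pose let the fingers close. It gives the time, the measured TCP pose, the force and the opening at its end, in the units of the state.
- observe(): the state, without advancing time (a new reading comes with each control period).
- grab_frame(name): name is "side" or "top"; returns the picture (400x640x3 uint8, red, green, blue); there is no depth.
- camera_params(name): a dict with "K" (3x3 intrinsics, pixels), "cam_to_world" (4x4, takes a point from camera to world coordinates). Camera axes: x right, y down, z forward; pixel columns grow to the right and rows downward; lengths in m; the calibration is good to about 2 mm. A picture is of the moment at which its call begins. camera_params takes no time and is no camera call.
- close_job(): hands the job in, once; it reports no verdict.
The state is a dict: "clock": time; "q": joint angles; "qd": joint speeds; "effort": joint torques, N m; "tcp_pos": TCP position; "ee_rot": TCP orientation; "ft_force": force on the tool from outside, world axes, zero at the start; "torque": the same for the moment, N m; "grip_width": opening from 0.0 (shut) to 1.0 (fully open).
Only numpy, scipy, OpenCV 4.12 (cv2) and the standard library are available. Lean on these libraries where they do the work, as an engineer would, in place of code of your own. Each camera call takes 0.05 s, during which the arm holds its last target. There are 200 camera calls.

### The job

Put the rinsed gel lifters away: swing the rack's keeper bar up and back, lift the white dust cover off the rack and set it down right way up in the middle of the white bench pad. Then slide every gel lifter, blade first, into a lane of its own until it is fully home against the back stop, let go, and finally swing the keeper bar down shut past its detent in front of the handles. Leave the other things on the bench where they stand.

Things in the scene. Friction and masses are not known exactly. Their poses are not given: they have to be found in the camera images.
- rack: Grey lifter rack, fixed on the bench; origin on the bench under its middle; -x points out of the lane mouths (to the robot), +y left, z up. Four lanes along x at y = -81, -27, 27, 81 mm, see lane0. A lifter fully home has its origin at x = -50, z = 10, its +x along the rack's. Side posts at y = 128 and -128, 72 high, x within 15 either way.
- lane0 (a point): Centre of the mouth of the lane at rack y = -81 mm, on the lane floor (10 above the bench); the others alike, 54 apart. The floor reaches 32 out before the mouth. The lane is 46 wide between 8 mm ribs (rounded noses reach 4 out of the mouth), 60 deep to the back stop and 10 high under lips that overhang it 7 from each side (lip top 26 above the bench): a blade enters only level, by the mouth.
- keeper (a joint): Keeper bar, a U-shaped bail on the rack's side posts. Rad: 0 shut (level before the mouths, at a stop), 1.57 upright, 2.7 fully back (its stop). Stiff hinge: stays where left; about 2 N at the bar moves it. Closing, a sprung ball detent comes between 0.22 and 0.02 (about 3 N more); past it the bar is held. Starts at 0 to 1.3. Beyond about 2.3 it clears the cover, lanes and a hand there.
- keeper_hinge (a point): Middle of the keeper's hinge axis, which runs along the rack's y at rack x = 0, z = 60 mm.
- keeper_bar (a point): Middle of the round keeper bar, 12 mm thick, 276 long along rack y, with a black sleeve 16 thick, 90 long at the middle; 85 from the hinge: rack x = -85 cos(joint), z = 60 + 85 sin(joint). It swings over the handles of lifters that are home. Shut, the sleeve stops 20 from those handles, tight for a finger: press it down from above.
- cover: White dust cover, an upside-down tray 90 (x) x 236 (y) x 18 mm high, walls 3. Origin at the centre of its lower rim. On top a grey handle rib 14 thick (x), 80 long (y), from 18 to 54 above the rim, centred at x = -22. 150 to 290 g. Starts over the lanes, rim 12 above the bench, axes as the rack's, 2 to 3 mm play; lifts straight up once the keeper is back.
- pad: White absorbent bench pad, fixed flat, 280 (x) x 160 (y) x 2 thick, to the robot's right. Origin at the centre of its underside. The cover belongs here, its length best along the pad's length.
- lifter0: Gel lifter, None if absent: level steel blade 87 x 42 x 5 mm with an upright grey handle block at its rear end, 14 thick (x), 36 wide (y), top 75 above the underside; pinch it across the 14, about 55 up. Origin on the underside below the handle centre; +x runs along the blade to the leading edge, 80 ahead; rear end 7 behind. 90 to 170 g. Starts flat on the bench, any heading.
- lifter1: Gel lifter, None if absent: level steel blade 87 x 42 x 5 mm with an upright grey handle block at its rear end, 14 thick (x), 36 wide (y), top 75 above the underside; pinch it across the 14, about 55 up. Origin on the underside below the handle centre; +x runs along the blade to the leading edge, 80 ahead; rear end 7 behind. 90 to 170 g. Starts flat on the bench, any heading.
- lifter2: Gel lifter, None if absent: level steel blade 87 x 42 x 5 mm with an upright grey handle block at its rear end, 14 thick (x), 36 wide (y), top 75 above the underside; pinch it across the 14, about 55 up. Origin on the underside below the handle centre; +x runs along the blade to the leading edge, 80 ahead; rear end 7 behind. 90 to 170 g. Starts flat on the bench, any heading.
- lifter3: Gel lifter, None if absent: level steel blade 87 x 42 x 5 mm with an upright grey handle block at its rear end, 14 thick (x), 36 wide (y), top 75 above the underside; pinch it across the 14, about 55 up. Origin on the underside below the handle centre; +x runs along the blade to the leading edge, 80 ahead; rear end 7 behind. 90 to 170 g. Starts flat on the bench, any heading.
- bottle: Bystander: capped bottle, 60 in diameter, 125 high; origin at the centre of its base. Leave alone.
- beaker: Bystander: open beaker, 72 in diameter, 90 high; origin at the centre of its base. Leave alone.
- jar: Bystander: small jar, 42 in diameter, 55 high; origin at the centre of its base. Leave alone.
- tipbox: Bystander: white box 120 x 85 x 55; origin at the centre of its underside. Leave alone.
There are look-alikes about, which are no part of the job. What is shaped like the lifter0 but blue or turquoise is not meant.

How it is judged:
By the outcome, as a careful person would: the job done as asked, in the order asked, and still so for the second after the job is handed in, with the robot touching nothing.
Of lifter0, lifter1, lifter2, lifter3 only 3 to 4 are there at a start; the rules pass over those that are not, and their reading is None.
At some moment in a run one of lifter0, lifter1, lifter2, lifter3 may be knocked a few centimetres aside while the robot is not near it.
It also fails if it takes over 210 s, if anything falls off the work surface, if the arm or the gripper's body presses on something with over 40 N, if the wrist force passes 120 N, or if a joint passes its speed limit or range.

## Working session

There is one attempt and no reset: what is moved stays moved. The work goes in short steps, Python scripts to look and compute and a tool call to move; the robot and the scene stay as the last step left them, time stands still between calls to the robot, and variables do not carry over. Pictures are saved under pics/ and viewed, about 12 in all and at most 16, crops included, and the job is handed in when it is done.

Besides the shell and the picture viewer there is one more tool, called after "Emit:" by a JSON object that holds its "op" and its "data", one argument or row to a line. play_rows: Moves the arm, as the interface text tells. Its arguments: {"type":"object","properties":{"commands":{"type":"array","items":{"type":"array","items":{"type":"number"}}}},"required":["commands"]}

```bash
mkdir -p pics; ls
python3 - <<'E'
from plant import *
import cv2, numpy as np
s=observe(); print(s)
for n in("top","side"):
    im=grab_frame(n); cv2.imwrite(f"pics/{n}0.png",im[:,:,::-1]); np.save(f"pics/{n}0.npy",im)
    p=camera_params(n); print(n,np.round(p["K"],1).tolist(),np.round(p["cam_to_world"],4).tolist())
E
```

```text
pics
{'clock': 0.0, 'q': array([ 1.12230488e+00,  9.18170446e-02,  1.23186387e+00, -2.00569416e-05,
        1.81978887e+00, -5.66928517e-02]), 'qd': array([ 0.00041679, -0.00082187, -0.00038015, -0.00114244, -0.00056485,
        0.00092659]), 'effort': array([-1.11569570e-03, -4.46456373e+01, -4.06444824e+01,  6.96865493e-02,
        2.96868675e-02, -1.76815879e-04]), 'tcp_pos': array([0.22913283, 0.55457831, 0.40354402]), 'ee_rot': array([-6.11426633e-01, -3.08105900e+00,  2.86225165e-03]), 'ft_force': array([ 0.12628521, -0.27043671, -0.15024958]), 'torque': array([-0.00021937,  0.02342925,  0.00758653]), 'grip_width': 0.9997359709475291}
top [[473.5, 0.0, 319.6], [0.0, 473.5, 192.3], [0.0, 0.0, 1.0]] [[0.0288, -0.9933, 0.1121, 0.4087], [-0.9993, -0.0258, 0.0281, 0.0474], [-0.025, -0.1128, -0.9933, 1.2064], [0.0, 0.0, 0.0, 1.0]]
side [[371.8, 0.0, 316.1], [0.0, 371.8, 205.8], [0.0, 0.0, 1.0]] [[0.8636, -0.2863, 0.4151, 0.1351], [-0.5042, -0.4756, 0.7209, -0.6454], [-0.009, -0.8318, -0.5551, 0.6373], [0.0, 0.0, 0.0, 1.0]]
```

View pics/top0.png

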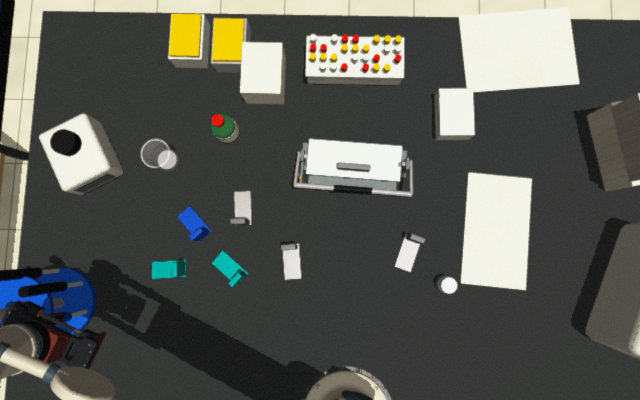

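View pics/side0.png

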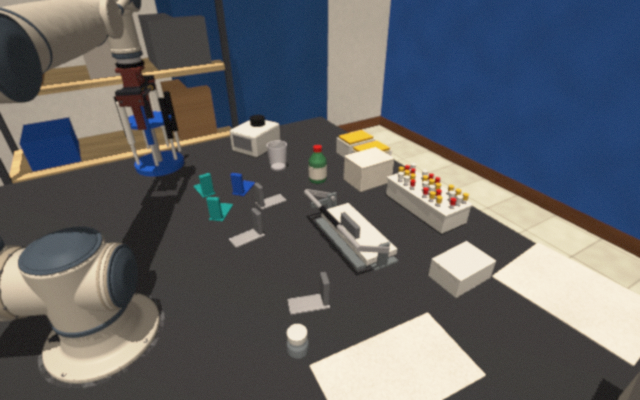

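```bash
cat > h.py <<'E'
from plant import *
import cv2, numpy as np
def ray(n,u,v):
    p=camera_params(n);T=np.array(p["cam_to_world"]);d=T[:3,:3]@np.linalg.solve(np.array(p["K"]),[u,v,1.]);return T[:3,3],d
def onz(n,u,v,z):
    o,d=ray(n,u,v);return (o+d*(z-o[2])/d[2])[:2]
def proj(n,P):
    p=camera_params(n);T=np.array(p["cam_to_world"]);c=T[:3,:3].T@(np.array(P)-T[:3,3]);q=np.array(p["K"])@c;return q[:2]/q[2]
def tri(uvs):
    A=np.zeros((3,3));b=np.zeros(3)
    for n,u,v in uvs:
        o,d=ray(n,u,v);d=d/np.linalg.norm(d);M=np.eye(3)-np.outer(d,d);A+=M;b+=M@o
    return np.linalg.solve(A,b)
def snap(n,name):
    im=grab_frame(n);cv2.imwrite(f"pics/{name}.png",im[:,:,::-1]);np.save(f"pics/{name}.npy",im);return im
def crop(src,dst,x0,y0,x1,y1,k):
    im=cv2.imread(f"pics/{src}.png")[y0:y1,x0:x1];cv2.imwrite(f"pics/{dst}.png",cv2.resize(im,None,fx=k,fy=k,interpolation=cv2.INTER_CUBIC))
E
python3 - <<'E'
from h import *
crop("top0","c0",215,130,425,300,3.8)
im=np.load("pics/top0.npy");hsv=cv2.cvtColor(im,cv2.COLOR_RGB2HSV)
m=((hsv[...,2]>120)&(hsv[...,1]<60)).astype(np.uint8)
n,l,st,c=cv2.connectedComponentsWithStats(m)
for i in range(1,n):
    if st[i,4]<60 or st[i,4]>9000: continue
    cn=cv2.findContours((l==i).astype(np.uint8),0,2)[0][0]
    r=cv2.minAreaRect(cn);b=cv2.boxPoints(r)
    w=np.array([onz("top",u,v,0.005) for u,v in b])
    e=w[1]-w[0];f=w[2]-w[1]
    print(np.round(r[0]),st[i,4],"ctr",np.round(w.mean(0),3),"L",round(np.hypot(*e),3),round(np.degrees(np.arctan2(e[1],e[0]))),round(np.hypot(*f),3),round(np.degrees(np.arctan2(f[1],f[0])),1))
E
```

```text
[256.  62.] 2277 ctr [0.887 0.261] L 0.174 -40 0.213 -132.9
[355.  56.] 3006 ctr [ 0.908 -0.001] L 0.118 0 0.262 -90.8
[ 74. 152.] 2782 ctr [0.633 0.726] L 0.141 -63 0.177 -151.3
[158. 154.] 435 ctr [0.635 0.503] L 0.092 -89 0.077 -176.4
[355. 166.] 4830 ctr [ 0.614 -0.006] L 0.131 -3 0.306 -93.4
[ 17. 214.] 1235 ctr [0.469 0.862] L 0.283 0 0.032 -94.2
[497. 231.] 7348 ctr [ 0.461 -0.365] L 0.287 -4 0.166 -92.7
[  7. 186.] 61 ctr [0.539 0.895] L 0.035 0 0.023 -94.8
[242. 208.] 443 ctr [0.5   0.279] L 0.041 -89 0.085 -177.4
[  4. 218.] 112 ctr [0.456 0.894] L 0.047 6 0.021 -88.5
[  4. 249.] 228 ctr [0.377 0.887] L 0.018 -88 0.097 -174.0
[417. 238.] 61 ctr [ 0.434 -0.168] L 0.011 -18 0.034 -107.0
[407. 255.] 518 ctr [ 0.393 -0.142] L 0.076 -19 0.043 -107.8
[291. 262.] 580 ctr [0.367 0.147] L 0.045 -83 0.085 -172.8
[449. 285.] 226 ctr [ 0.321 -0.246] L 0.04 -88 0.039 179.8
[634. 336.] 246 ctr [ 0.212 -0.694] L 0.022 -88 0.092 177.4
[ 25. 368.] 724 ctr [0.085 0.803] L 0.055 -18 0.14 -109.2
[348. 384.] 1069 ctr [ 0.076 -0.002] L 0.071 2 0.203 -88.0
[ 76. 396.] 454 ctr [0.025 0.667] L 0.045 -21 0.148 -111.1
[  3. 388.] 130 ctr [0.036 0.853] L 0.015 -88 0.053 -174.0
```

View pics/c0.png

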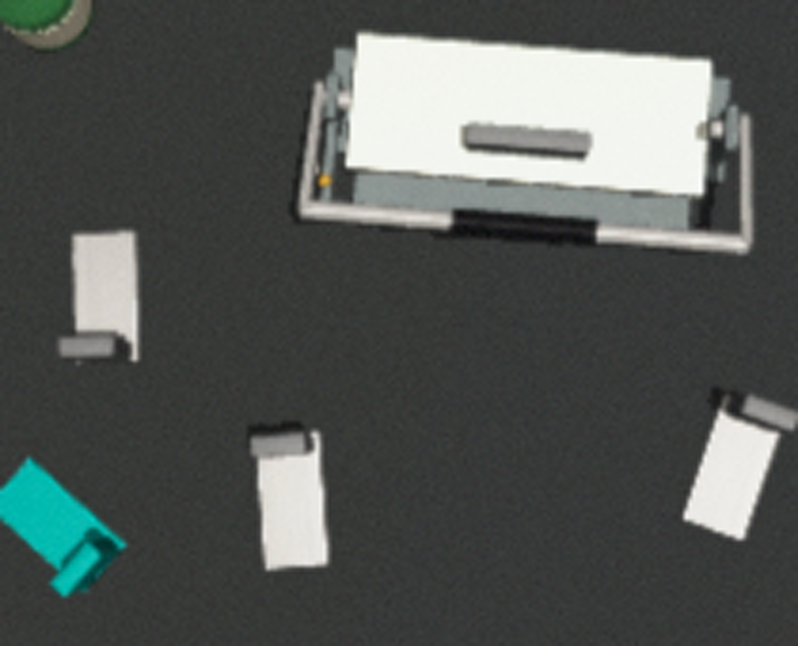

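Run:
```python
from h import *
im=np.load("pics/top0.npy");g=im.astype(int)
# cover: bright
m=(g.min(2)>225).astype(np.uint8)[130:200,300:410]
cn=max(cv2.findContours(m,0,2)[0],key=cv2.contourArea);r=cv2.minAreaRect(cn);b=cv2.boxPoints(r)+[300,130]
print("coverpx",b.round(1).tolist())
w=np.array([onz("top",u,v,0.030) for u,v in b]);print(w.round(4),w.mean(0),[np.hypot(*(w[i]-w[i-1])).round(4) for i in range(4)],[np.degrees(np.arctan2(*(w[i]-w[i-1])[::-1])).round(2) for i in range(4)])
C=lambda x,y:(215+x/3.8,130+y/3.8)
rib=[onz("top",*C(x,y),0.066) for x,y in((463,124),(590,133),(589,155),(464,146))] # top face approx
print("rib",np.round(rib,4),np.mean(rib,0))
crop("side0","c1",290,175,410,285,6)
for z in(0.06,0.08,0.1,.12):
    a=[onz("top",*C(x,y),z) for x,y in((300,212),(750,245),(452,222),(596,232))];print(z,np.round(a,3).tolist(),np.hypot(*(a[0]-a[1])),np.hypot(*(a[2]-a[3])))
```

```text
coverpx [[305.9, 173.4], [308.5, 139.0], [401.6, 146.2], [399.0, 180.5]]
[[ 0.5884  0.1166]
 [ 0.6766  0.1127]
 [ 0.6636 -0.1224]
 [ 0.5762 -0.1166]] [ 0.62619124 -0.00243094] [np.float64(0.2335), np.float64(0.0882), np.float64(0.2354), np.float64(0.0876)] [np.float64(86.99), np.float64(-2.52), np.float64(-93.15), np.float64(176.24)]
rib [[ 0.6113  0.0398]
 [ 0.6074 -0.0417]
 [ 0.5932 -0.0413]
 [ 0.597   0.0388]] [ 0.60224167 -0.0011112 ]
0.06 [[0.552, 0.143], [0.539, -0.145], [0.548, 0.045], [0.544, -0.047]] 0.28855853791665137 0.0923250085429164
0.08 [[0.55, 0.141], [0.536, -0.142], [0.546, 0.045], [0.542, -0.045]] 0.2835244676986752 0.09071434548911851
0.1 [[0.547, 0.14], [0.534, -0.138], [0.544, 0.045], [0.54, -0.044]] 0.278490397480699 0.0891036824353206
0.12 [[0.545, 0.138], [0.532, -0.135], [0.541, 0.045], [0.537, -0.042]] 0.2734563272627228 0.0874930193815227
```

View pics/c1.png

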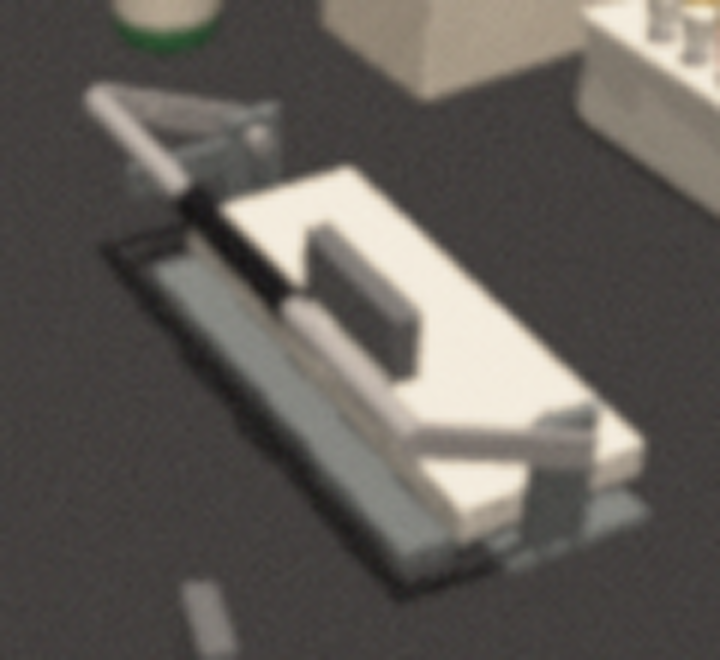

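Run:
```python
from h import *
S=lambda x,y:("side",290+x/6,175+y/6)
T=lambda x,y:("top",215+x/3.8,130+y/3.8)
print("sleeve",tri([S(238,248),T(524,227)]))
print("barL",tri([S(97,93),T(303,212)]),"barR",tri([S(412,435),T(748,246)]))
print("ribcentre top",tri([S(318,232),T(463,124)]),tri([S(408,318),T(589,138)]))
yaw=np.radians(-3.1);R=np.array([[np.cos(yaw),-np.sin(yaw)],[np.sin(yaw),np.cos(yaw)]])
c=np.array([.626,-.0024])
for p in((150,268),(400,552)): w=onz(*S(*p),.010);print("front",w,R.T@(w-c))
for p in((565,412),(540,420),(595,405),(278,105)): w=onz(*S(*p),.072);print("post",w,R.T@(w-c))
crop("top0","c2",285,125,425,205,5.7)
```

```text
sleeve [ 5.43621216e-01 -2.36656721e-04  9.57777132e-02]
barL [0.55046691 0.13675249 0.09804385] barR [ 0.53455784 -0.13812859  0.09761581]
ribcentre top [0.6134956  0.0395331  0.05523382] [ 0.60511544 -0.04154013  0.06212259]
front [0.56520005 0.10903974] [-0.06673751  0.10798868]
front [ 0.55345917 -0.11334239] [-0.06643504 -0.11470297]
post [ 0.61455743 -0.13395522] [-0.00431148 -0.13198152]
post [ 0.60301781 -0.13278155] [-0.01589768 -0.13143361]
post [ 0.62749844 -0.13664212] [ 0.0087559  -0.13396464]
post [0.64291316 0.11867672] [0.01034073 0.12181419]
```

View pics/c2.png

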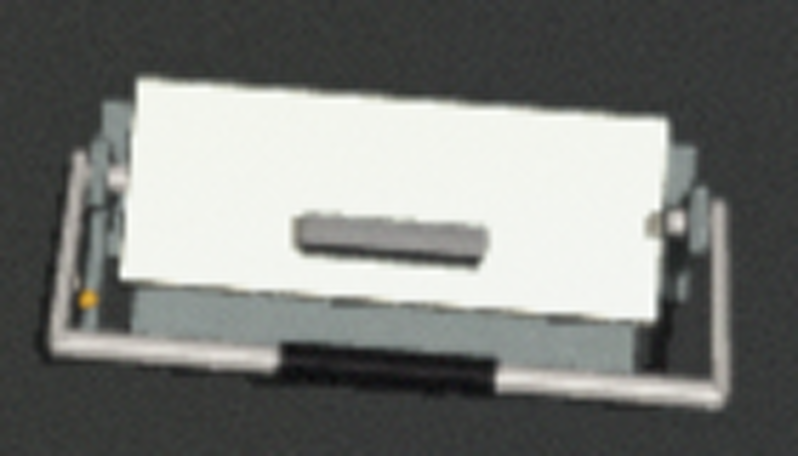

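Run:
```python
from h import *
T=lambda x,y:("top",285+x/5.7,125+y/5.7)
yaw=np.radians(-3.1);R=np.array([[np.cos(yaw),-np.sin(yaw)],[np.sin(yaw),np.cos(yaw)]])
c=np.array([.626,-.0024])
for k,p,z in(("pivL",(118,178),.06),("pivR",(675,222),.06),("postR back",(701,188),.072),("postR front",(698,250),.072),("postL back",(97,150),.072),("floorL",(132,331),.01),("floorR",(634,366),.01),("armL",(79,155),.066),("armR",(719,205),.066),("plateL back",(115,101),.01),("plateR back",(683,147),.01)):
  w=onz(*T(*p),z);print(k,w.round(4),(R.T@(w-c)).round(4))
```

```text
pivL [0.6265 0.1167] [-0.006   0.1189]
pivR [ 0.6131 -0.1229] [-0.0064 -0.121 ]
postR back [ 0.6258 -0.132 ] [ 0.0068 -0.1294]
postR front [ 0.5992 -0.1309] [-0.0199 -0.1298]
postL back [0.6361 0.1253] [0.0032 0.1281]
floorL [0.5666 0.1112] [-0.0654  0.1102]
floorR [ 0.5566 -0.1127] [-0.0633 -0.1139]
armL [0.635  0.1334] [0.0016 0.1361]
armR [ 0.6198 -0.1406] [ 0.0013 -0.1384]
plateL back [0.6713 0.1222] [0.0385 0.1268]
plateR back [ 0.6562 -0.1336] [ 0.0372 -0.1294]
```

Emit:
{"op": "play_rows", "data": {
  "commands": [
    [-1,0.52,-0.925,-0.07,-0.098],
    [-1,0.52,-0.925,-0.07,-0.098],
    [-1,0.52,-0.925,-0.07,-0.098],
    [-1,0.52,-0.925,-0.07,-0.098]
  ]
}}

```text
clock: 0.6
tcp_pos: [0.3081, 0.4142, 0.3928]
ee_rot: [-1.081, -2.949, 0.003]
ft_force: [0.3, -0.2, 0.6]
grip_width: 0.999
```

Emit:
{"op": "play_rows", "data": {
  "commands": [
    [-1,0.52,-0.925,-0.07,-0.098],
    [-1,0.52,-0.925,-0.07,-0.098],
    [-1,0.52,-0.925,-0.07,-0.098],
    [-1,0.52,-0.925,-0.07,-0.098]
  ]
}}

```text
clock: 1.1
tcp_pos: [0.3868, 0.2747, 0.382]
ee_rot: [-1.524, -2.746, 0.004]
ft_force: [-0.4, 1.3, -0.1]
grip_width: 1.002
```

Emit:
{"op": "play_rows", "data": {
  "commands": [
    [-1,0.52,-0.925,-0.07,-0.098],
    [-1,0.52,-0.925,-0.07,-0.098],
    [-1,0.52,-0.925,-0.07,-0.098],
    [-1,0.52,-0.925,-0.07,-0.098]
  ]
}}

```text
clock: 1.6
tcp_pos: [0.4655, 0.1358, 0.3709]
ee_rot: [-1.928, -2.477, 0.004]
ft_force: [-0.2, 0.7, -0.3]
grip_width: 0.997
```

Emit:
{"op": "play_rows", "data": {
  "commands": [
    [-1,0.52,-0.925,-0.07,-0.098],
    [-1,0.52,-0.925,-0.07,-0.098],
    [-1,0.52,-0.925,-0.07,-0.098],
    [-1,0.52,-0.925,-0.07,-0.098],
    [-1,0.52,-0.925,-0.07,-0.098],
    [-1,0.52,-0.925,-0.07,-0.098]
  ]
}}

```text
clock: 2.35
tcp_pos: [0.5432, -0.001, 0.3608]
ee_rot: [-2.282, -2.155, 0.002]
ft_force: [0.0, 0.6, 0.0]
grip_width: 0.998
```

Emit:
{"op": "play_rows", "data": {
  "commands": [
    [0,0,0,-0.3,0],
    [0,0,0,-0.5,0],
    [0,0,0,-0.65,0],
    [0,0,0,-0.68,0],
    [0,0,0,-0.68,0],
    [1,0,0,-0.68,0],
    [1,0,0,-0.68,0],
    [1,0,0,-0.68,0],
    [1,0,0,-0.68,0],
    [1,0,0,-0.68,0],
    [1,0,0,-0.68,0]
  ]
}}

```text
clock: 3.72
tcp_pos: [0.5434, -0.0011, 0.2591]
ee_rot: [-2.283, -2.155, 0.002]
ft_force: [3.0, 0.4, -0.3]
grip_width: 0.172
```

Emit:
{"op": "play_rows", "data": {
  "commands": [
    [1,0.046,-0.003,0.08,0],
    [1,0.118,-0.007,0.167,0],
    [1,0.207,-0.012,0.237,0],
    [1,0.308,-0.018,0.288,0],
    [1,0.417,-0.024,0.319,0],
    [1,0.53,-0.031,0.327,0],
    [1,0.64,-0.037,0.312,0],
    [1,0.748,-0.043,0.275,0],
    [1,0.846,-0.049,0.218,0],
    [1,0.93,-0.054,0.143,0],
    [1,0.983,-0.057,0.076,0],
    [1,0.983,-0.057,0.076,0],
    [1,0.983,-0.057,0.076,0]
  ]
}}

```text
clock: 5.35
tcp_pos: [0.6911, -0.0101, 0.2703]
ee_rot: [-2.285, -2.155, 0.001]
ft_force: [3.5, -3.8, -3.4]
grip_width: 0.173
```

Emit:
{"op": "play_rows", "data": {
  "commands": [
    [0,0,0,0,0],
    [0,0,0,0,0],
    [0,0,0,0,0],
    [0,0,0,0.3,0],
    [0,0,0,0.6,0],
    [0,0,0,0.7,0],
    [0,-0.593,0.053,0.7,0],
    [0,-0.593,0.053,0.7,0],
    [0,-0.593,0.053,0.7,0],
    [0,-0.593,0.053,0.7,0]
  ]
}}

```text
clock: 6.6
tcp_pos: [0.6027, -0.0022, 0.3749]
ee_rot: [-2.285, -2.155, 0.001]
ft_force: [-0.3, -0.2, 0.3]
grip_width: 0.503
```

Run:
```python
from h import *
snap("side","s1");snap("top","t1");crop("s1","s1c",180,150,420,330,3.3)
```

```text
(no output)
```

View pics/s1c.png

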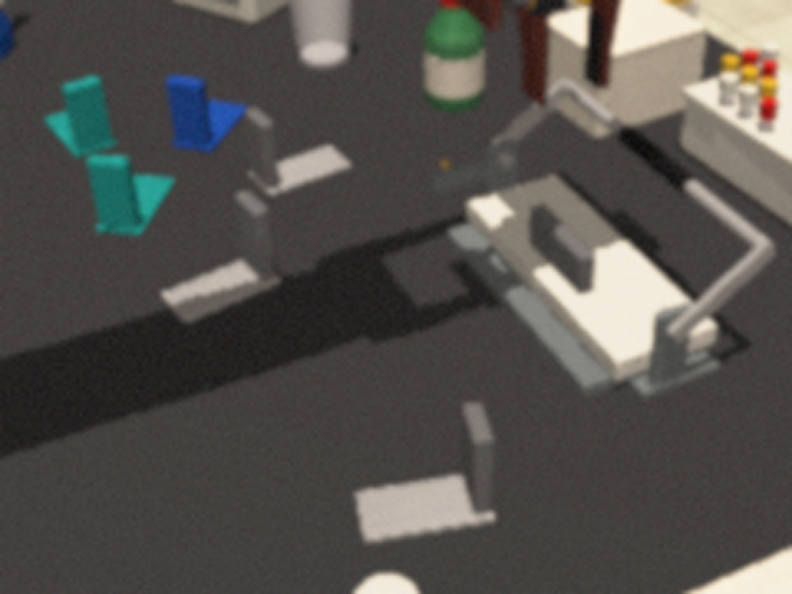

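Emit:
{"op": "play_rows", "data": {
  "commands": [
    [0,0,0,-0.4,0],
    [0,0,0,-0.8,0],
    [0,0,0,-0.95,0],
    [0,0,0,-1,0],
    [0,0,0,-1,0],
    [1,0,0,-1,0],
    [1,0,0,-1,0],
    [1,0,0,-1,0],
    [1,0,0,-1,0],
    [1,0,0,-1,0]
  ]
}}

```text
clock: 7.95
tcp_pos: [0.6032, -0.0023, 0.2257]
ee_rot: [2.285, 2.156, 0.001]
ft_force: [2.1, -0.2, 3.3]
grip_width: 0.157
```

Emit:
{"op": "play_rows", "data": {
  "commands": [
    [1,0,0,0.05,0],
    [1,0,0,0.15,0],
    [1,0,0,0.3,0],
    [1,0,0,0.6,0],
    [1,0,0,0.9,0],
    [1,0,0,0.9,0],
    [1,0,0,0.9,0]
  ]
}}

```text
clock: 8.82
tcp_pos: [0.6031, -0.0023, 0.3598]
ee_rot: [-2.285, -2.155, 0.001]
ft_force: [0.7, 0.7, -2.6]
grip_width: 0.161
```

Emit:
{"op": "play_rows", "data": {
  "commands": [
    [1,-0.313,-0.758,0,-0.167],
    [1,-0.313,-0.758,0,-0.167],
    [1,-0.313,-0.758,0,-0.167],
    [1,-0.313,-0.758,0,-0.167]
  ]
}}

```text
clock: 9.32
tcp_pos: [0.5557, -0.1165, 0.3573]
ee_rot: [-2.763, -1.488, 0.005]
ft_force: [0.7, 0.5, -2.1]
grip_width: 0.155
```

Emit:
{"op": "play_rows", "data": {
  "commands": [
    [1,-0.313,-0.758,0,-0.167],
    [1,-0.313,-0.758,0,-0.167],
    [1,-0.313,-0.758,0,-0.167],
    [1,-0.313,-0.758,0,-0.167]
  ]
}}

```text
clock: 9.82
tcp_pos: [0.5089, -0.2301, 0.3559]
ee_rot: [-3.05, -0.726, 0.006]
ft_force: [-0.4, -0.5, -2.3]
grip_width: 0.156
```

Emit:
{"op": "play_rows", "data": {
  "commands": [
    [1,-0.313,-0.758,0,-0.167],
    [1,-0.313,-0.758,0,-0.167],
    [1,-0.313,-0.758,0,-0.167],
    [1,-0.313,-0.758,0,-0.167],
    [1,-0.313,-0.758,0,-0.167],
    [1,-0.313,-0.758,0,-0.167]
  ]
}}

```text
clock: 10.58
tcp_pos: [0.4625, -0.3428, 0.3559]
ee_rot: [-3.134, 0.083, 0.003]
ft_force: [0.2, 0.7, -2.1]
grip_width: 0.155
```

Run:
```python
from h import *
s=observe();print(s["tcp_pos"],s["q"].round(2))
snap("top","t2");crop("t2","t2c",215,125,540,300,2.46)
```

```text
[ 0.46254238 -0.34281842  0.3558956 ] [-0.7   0.02  1.39  0.    1.74  0.93]
```

View pics/t2c.png

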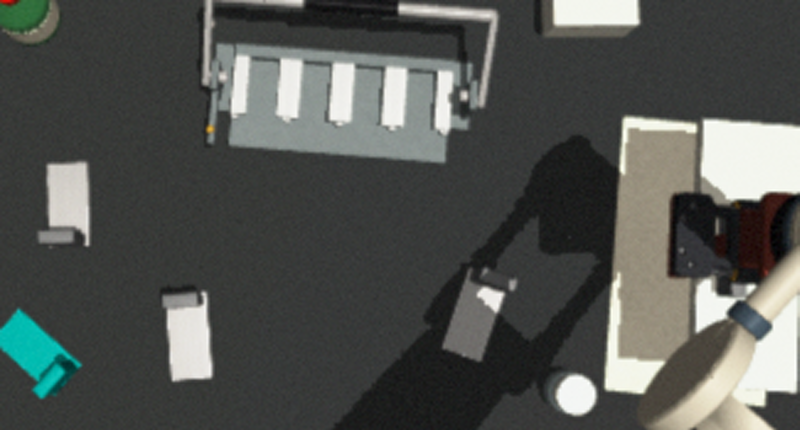

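Emit:
{"op": "play_rows", "data": {
  "commands": [
    [1,0,0,-0.3,0],
    [1,0,0,-0.6,0],
    [1,0,0,-0.8,0],
    [1,0,0,-0.88,0],
    [1,0,0,-0.92,0],
    [1,0,0,-0.93,0],
    [1,0,0,-0.935,0],
    [1,0,0,-0.935,0],
    [0.4,0,0,-0.935,0],
    [0,0,0,-0.935,0],
    [0,0,0,-0.935,0],
    [0,0,0,-0.6,0],
    [0,0,0,-0.2,0],
    [0,0,0,0,0],
    [0,0,0,0,0]
  ]
}}

```text
clock: 12.5
tcp_pos: [0.4627, -0.3431, 0.3597]
ee_rot: [-3.138, 0.084, -0.005]
ft_force: [0.7, 0.1, -0.2]
grip_width: 0.499
```

Emit:
{"op": "play_rows", "data": {
  "commands": [
    [-1,-0.3,0.9,0,0],
    [-1,-0.3,0.9,0,0],
    [-1,-0.3,0.9,0,0],
    [-1,-0.3,0.9,0,0]
  ]
}}

```text
clock: 13.0
tcp_pos: [0.4176, -0.2077, 0.3589]
ee_rot: [-3.138, 0.082, -0.005]
ft_force: [0.1, -0.3, 1.0]
grip_width: 0.911
```

Emit:
{"op": "play_rows", "data": {
  "commands": [
    [-1,-0.3,0.9,0,0],
    [-1,-0.3,0.9,0,0],
    [-1,-0.3,0.9,0,0],
    [-1,-0.3,0.9,0,0]
  ]
}}

```text
clock: 13.5
tcp_pos: [0.373, -0.0728, 0.3586]
ee_rot: [-3.139, 0.08, -0.005]
ft_force: [0.4, -0.4, -0.4]
grip_width: 1.002
```

Run:
```python
from h import *
s=observe();print(s["tcp_pos"],s["q"].round(2))
snap("top","t3");crop("t3","t3c",215,125,540,300,2.46)
snap("side","s3")
im=np.load("pics/t3.npy").astype(int)
# cover top at z=.020
m=(im.min(2)>235).astype(np.uint8);m[:,:455]=0;m[:165]=0;m[300:]=0
cn=max(cv2.findContours(m,0,2)[0],key=cv2.contourArea);print(cv2.minAreaRect(cn))
```

```text
[ 0.37304169 -0.07283484  0.35864727] [-0.28 -0.53  1.84  0.    1.82  1.34]
((499.3474426269531, 230.85670471191406), (39.18680953979492, 95.21986389160156), 2.602562189102173)
```

View pics/t3c.png

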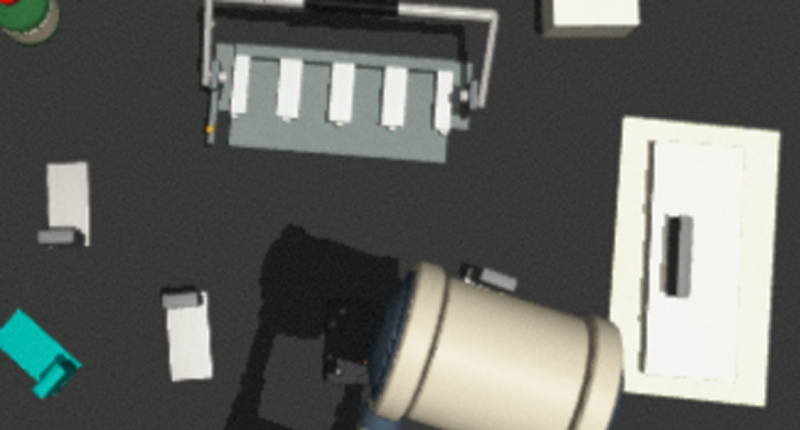

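```bash
cat >> h.py <<'E'
def lift(name,roi):
    """grey lifter in top image roi (x0,y0,x1,y1): blade mask (bright) + handle-top mask (mid grey)"""
    im=np.load(f"pics/{name}.npy").astype(int);x0,y0,x1,y1=roi;g=im[y0:y1,x0:x1]
    v=g.max(2)
    m=cv2.morphologyEx((v>150).astype(np.uint8),cv2.MORPH_OPEN,np.ones((4,4),np.uint8))
    cn=max(cv2.findContours(m,0,2)[0],key=cv2.contourArea);b=cv2.boxPoints(cv2.minAreaRect(cn))+[x0,y0]
    w=np.array([onz("top",u,q,.005) for u,q in b]);e=w[1]-w[0];f=w[2]-w[1]
    d=lambda k:np.degrees(np.arctan2(k[1],k[0])).round(1)
    print("blade ctr",w.mean(0).round(4),np.hypot(*e).round(4),d(e),np.hypot(*f).round(4),d(f))
    h=((v>95)&(v<150)).astype(np.uint8);h=cv2.morphologyEx(h,cv2.MORPH_OPEN,np.ones((3,3),np.uint8))
    for c in cv2.findContours(h,0,2)[0]:
        if cv2.contourArea(c)<12: continue
        r=cv2.minAreaRect(c);b=cv2.boxPoints(r)+[x0,y0];w=np.array([onz("top",u,q,.075) for u,q in b]);e=w[1]-w[0];f=w[2]-w[1]
        print("  handle px",(np.array(r[0])+[x0,y0]).round(1),"ctr",w.mean(0).round(4),np.hypot(*e).round(4),d(e),np.hypot(*f).round(4),d(f))
E
python3 - <<'E'
from h import *
im=np.load("pics/t3.npy").astype(int)
m=(im.min(2)>200).astype(np.uint8)[140:182,300:405]
for c in cv2.findContours(m,0,2)[0]:
    if cv2.contourArea(c)<40: continue
    b=cv2.boxPoints(cv2.minAreaRect(c))+[300,140];w=np.array([onz("top",u,v,.026) for u,v in b]);e=w[1]-w[0];f=w[2]-w[1]
    print("lip",w.mean(0).round(4),np.hypot(*e).round(4),np.degrees(np.arctan2(e[1],e[0])).round(1),np.hypot(*f).round(4),np.degrees(np.arctan2(f[1],f[0])).round(1))
lift("t3",(225,185,258,230));lift("t3",(275,235,308,285));lift("top0",(388,228,432,278));lift("t2",(275,235,308,285))
E
```

```text
lip [ 0.6137 -0.1066] 0.0617 -2.9 0.0138 -92.3
lip [ 0.6161 -0.0567] 0.0202 -88.6 0.0638 -179.2
lip [ 0.6205 -0.0026] 0.0591 -3.1 0.0211 -93.1
lip [0.6225 0.0514] 0.0624 -3.2 0.0215 -93.5
lip [0.6262 0.102 ] 0.0576 -2.9 0.0137 -93.5
blade ctr [0.5066 0.2764] 0.0412 -88.5 0.0667 -177.4
  handle px [237.5 220. ] ctr [0.4644 0.2746] 0.0314 -88.4 0.0144 -177.3
blade ctr [0.3618 0.1448] 0.0414 -84.3 0.0787 -174.0
  handle px [284. 247.] ctr [0.4033 0.1604] 0.0143 -88.4 0.0095 -177.9
blade ctr [ 0.3894 -0.1441] 0.0736 -17.8 0.0416 -106.9
blade ctr [0.3618 0.1448] 0.0414 -84.3 0.0787 -174.0
  handle px [282.5 247. ] ctr [0.4032 0.164 ] 0.0072 -88.4 0.0095 -177.9
```

Emit:
{"op": "play_rows", "data": {
  "commands": [
    [-1,0.388,-0.558,0,-0.081],
    [-1,0.388,-0.558,0,-0.081],
    [-1,0.388,-0.558,-0.2,-0.081],
    [-1,0.388,-0.558,-0.4,-0.081],
    [-1,0.388,-0.558,-0.7,-0.081],
    [-1,0.388,-0.558,-0.9,-0.081],
    [-1,0.388,-0.558,-0.937,-0.081],
    [-1,0.388,-0.558,-0.937,-0.081],
    [1,0.388,-0.558,-0.937,-0.081],
    [1,0.388,-0.558,-0.937,-0.081],
    [1,0.388,-0.558,-0.937,-0.081],
    [1,0.388,-0.558,-0.937,-0.081],
    [1,0.388,-0.558,-0.937,-0.081]
  ]
}}

```text
clock: 15.22
tcp_pos: [0.4314, -0.1574, 0.2181]
ee_rot: [-3.103, 0.481, -0.004]
ft_force: [0.3, 0.0, -0.3]
grip_width: 0.471
```

Emit:
{"op": "play_rows", "data": {
  "commands": [
    [1,0,0,0,0],
    [1,0,0,0,0],
    [1,0,0,0,0]
  ]
}}

```text
clock: 15.6
tcp_pos: [0.4314, -0.1574, 0.218]
ee_rot: [-3.103, 0.481, -0.004]
ft_force: [-0.1, -0.1, -0.6]
grip_width: 0.41
```

Emit:
{"op": "play_rows", "data": {
  "commands": [
    [1,0,0,0.1,0],
    [1,0,0,0.3,0],
    [1,0,0,0.45,0],
    [1,0.083,0.277,0.45,0.05],
    [1,0.083,0.277,0.45,0.1],
    [1,0.083,0.277,0.45,0.15],
    [1,0.083,0.277,0.45,0.2],
    [1,0.083,0.277,0.45,0.25],
    [1,0.083,0.277,0.45,0.3],
    [1,0.083,0.277,0.45,0.35],
    [1,0.083,0.277,0.45,0.4],
    [1,0.083,0.277,0.45,0.45],
    [1,0.083,0.277,0.45,0.5],
    [1,0.083,0.277,0.45,0.53],
    [1,0.083,0.277,0.45,0.54],
    [1,0.083,0.277,0.45,0.54]
  ]
}}

```text
clock: 17.6
tcp_pos: [0.4439, -0.1158, 0.286]
ee_rot: [-2.413, -2.007, -0.001]
ft_force: [0.3, -0.5, -1.4]
grip_width: 0.408
```

Emit:
{"op": "play_rows", "data": {
  "commands": [
    [1,0.083,0.277,0,0.05],
    [1,0.083,0.277,0,0.1],
    [1,0.083,0.277,0,0.15],
    [1,0.083,0.277,0,0.2],
    [1,0.083,0.277,0,0.25],
    [1,0.083,0.277,0,0.3],
    [1,0.083,0.277,0,0.35],
    [1,0.083,0.277,0,0.4],
    [1,0.083,0.277,0,0.45],
    [1,0.083,0.277,0,0.5],
    [1,0.083,0.277,0,0.53],
    [1,0.083,0.277,0,0.54],
    [1,0.083,0.277,0,0.54]
  ]
}}

```text
clock: 19.23
tcp_pos: [0.4563, -0.0743, 0.286]
ee_rot: [-0.093, -3.138, 0.003]
ft_force: [-0.0, -0.5, -1.8]
grip_width: 0.411
```

Emit:
{"op": "play_rows", "data": {
  "commands": [
    [1,0,0,-0.2,0],
    [1,0,0,-0.38,0],
    [1,0,0,-0.44,0],
    [1,0,0,-0.453,0],
    [1,0,0,-0.453,0],
    [0,0,0,-0.453,0],
    [-0.2,0,0,-0.453,0],
    [-0.2,0,0,-0.453,0],
    [-0.2,0,0,-0.2,0],
    [-0.2,0,0,0,0],
    [0.1,0,0,0.05,-0.1],
    [0.1,0,0,0.05,-0.2],
    [0.1,0,0,0.05,-0.3],
    [0.1,0,0,0.05,-0.4],
    [0.1,0,0,0.05,-0.5],
    [0.1,0,0,0.05,-0.5],
    [0.1,0,0,0.05,-0.5],
    [0.1,0,0,0.05,-0.5],
    [0.1,0,0,0.05,-0.5],
    [0.1,0,0,0.05,-0.5]
  ]
}}

```text
clock: 21.72
tcp_pos: [0.4563, -0.0743, 0.2936]
ee_rot: [-2.283, -2.154, -0.001]
ft_force: [0.3, 0.3, -0.4]
grip_width: 0.45
```

Emit:
{"op": "play_rows", "data": {
  "commands": [
    [0,0,0,-0.2,0],
    [0,0,0,-0.4,0],
    [0,0,0,-0.503,0],
    [0,0,0,-0.503,0],
    [1,0,0,-0.503,0],
    [1,0,0,-0.503,0],
    [1,0,0,-0.503,0],
    [1,0,0,-0.503,0],
    [1,0,0,-0.503,0],
    [1,0,0,-0.503,0]
  ]
}}

```text
clock: 22.98
tcp_pos: [0.4565, -0.0744, 0.2189]
ee_rot: [-2.284, -2.155, -0.002]
ft_force: [-1.5, -0.6, 6.1]
grip_width: 0.16
```

Emit:
{"op": "play_rows", "data": {
  "commands": [
    [1,0,0,0.05,0],
    [1,0,0,0.083,0],
    [1,0,0,0.083,0],
    [1,0.1,-0.006,0.083,0],
    [1,0.2,-0.012,0.083,0],
    [1,0.27,-0.016,0.083,0],
    [1,0.32,-0.018,0.083,0],
    [1,0.36,-0.021,0.083,0],
    [1,0.4,-0.023,0.083,0],
    [1,0.433,-0.025,0.083,0],
    [1,0.433,-0.025,0.083,0]
  ]
}}

```text
clock: 24.35
tcp_pos: [0.5216, -0.0781, 0.2313]
ee_rot: [-2.284, -2.155, -0.002]
ft_force: [-0.4, 0.2, -1.7]
grip_width: 0.157
```

Run:
```python
from h import *
s=observe();print(s["ft_force"].round(2),s["torque"].round(3))
snap("top","t4");snap("side","s4");crop("s4","s4c",250,170,420,300,2.9);crop("t4","t4c",280,125,430,225,2.9)
a=cv2.imread("pics/s4c.png");b=cv2.imread("pics/t4c.png");w=max(a.shape[1],b.shape[1])
pad=lambda i:cv2.copyMakeBorder(i,0,0,0,w-i.shape[1],0)
cv2.imwrite("pics/j4.png",np.vstack([pad(a[:300]),pad(b)]))
```

```text
[-0.39  0.22 -1.72] [-0.028  0.095  0.006]
```

View pics/j4.png

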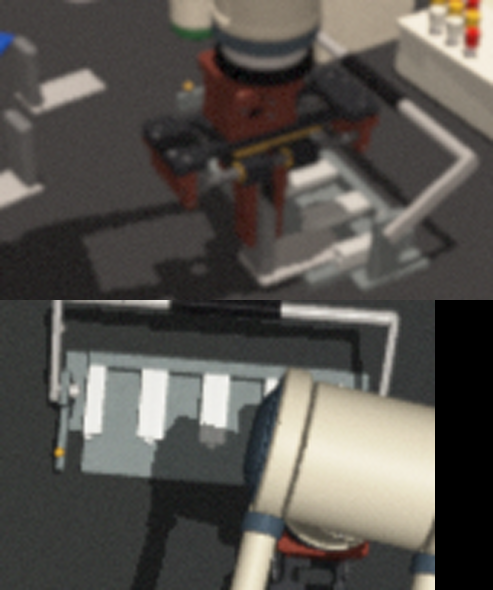

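Emit:
{"op": "play_rows", "data": {
  "commands": [
    [1,0.05,-0.003,0,0],
    [1,0.1,-0.006,0,0],
    [1,0.15,-0.009,0,0],
    [1,0.2,-0.012,0,0],
    [1,0.24,-0.014,0,0],
    [1,0.27,-0.016,0,0],
    [1,0.285,-0.016,0,0],
    [1,0.285,-0.016,0,0]
  ]
}}

```text
clock: 25.45
tcp_pos: [0.5642, -0.0804, 0.2312]
ee_rot: [-2.284, -2.154, -0.001]
ft_force: [0.1, 0.2, -1.4]
grip_width: 0.16
```

Emit:
{"op": "play_rows", "data": {
  "commands": [
    [1,0.007,0,-0.007,0],
    [1,0.013,-0.001,-0.013,0],
    [1,0.018,-0.001,-0.013,0],
    [1,0.022,-0.001,-0.013,0],
    [1,0.022,-0.001,-0.013,0]
  ]
}}

```text
clock: 26.08
tcp_pos: [0.5669, -0.0807, 0.2292]
ee_rot: [-2.282, -2.153, 0.002]
ft_force: [-6.2, -0.6, 1.2]
grip_width: 0.16
```

Emit:
{"op": "play_rows", "data": {
  "commands": [
    [0.5,0,0,0,0],
    [0.5,0,0,0,0],
    [0.5,0,0,0,0],
    [0.5,0.015,-0.001,0.013,0],
    [0.5,0.03,-0.002,0.013,0],
    [0.5,0.036,-0.002,0.013,0],
    [0.5,0.036,-0.002,0.013,0]
  ]
}}

```text
clock: 26.95
tcp_pos: [0.5715, -0.081, 0.2317]
ee_rot: [-2.28, -2.151, 0.006]
ft_force: [-9.8, -0.8, 6.1]
grip_width: 0.25
```

Emit:
{"op": "play_rows", "data": {
  "commands": [
    [0.5,-0.02,0.001,0.013,0],
    [0.5,-0.028,0.002,0.05,0],
    [0.5,-0.028,0.002,0.3,0],
    [0,-0.028,0.002,0.6,0],
    [-0.5,-0.2,0.3,0.7,0],
    [-0.5,-0.4,0.6,0.7,0],
    [-1,-0.5,0.9,0.7,0],
    [-1,-0.5,0.9,0.7,0]
  ]
}}

```text
clock: 27.95
tcp_pos: [0.4956, 0.0563, 0.3376]
ee_rot: [-2.276, -2.156, 0.003]
ft_force: [0.4, -0.6, -0.4]
grip_width: 0.782
```

Run:
```python
from h import *
snap("top","t5");crop("t5","t5c",215,125,435,290,3.6)
lift("t5",(225,185,258,230));lift("t5",(270,235,312,290))
```

```text
blade ctr [0.5066 0.2764] 0.0412 -88.5 0.0667 -177.4
  handle px [237.5 220. ] ctr [0.4644 0.2746] 0.0314 -88.4 0.0144 -177.3
blade ctr [0.3951 0.1405] 0.0279 -88.4 0.0776 -178.1
  handle px [295.  274.5] ctr [0.3396 0.1319] 0.0237 -88.3 0.035 -178.1
  handle px [282.5 259. ] ctr [0.375  0.1629] 0.0215 -88.4 0.0705 -177.9
  handle px [271.5 244. ] ctr [0.4095 0.1905] 0.0072 -88.4 0.0142 -177.7
```

View pics/t5c.png

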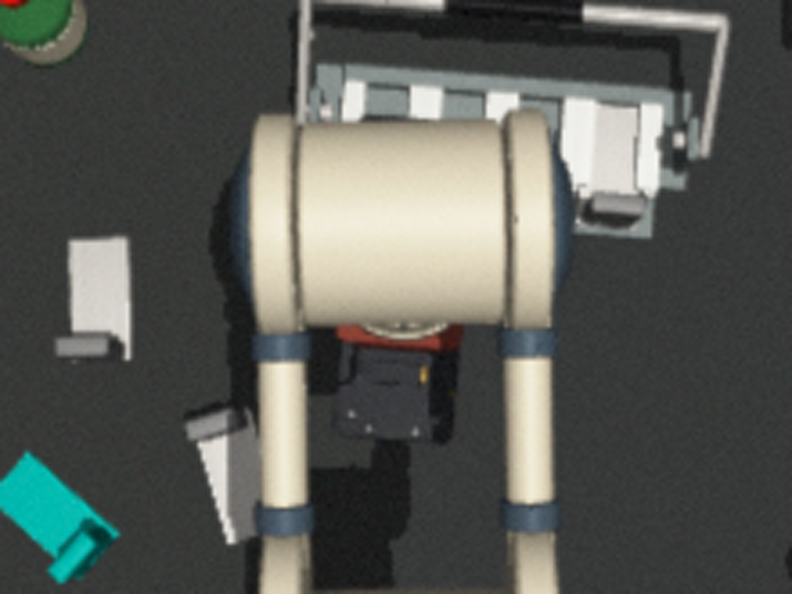

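Emit:
{"op": "play_rows", "data": {
  "commands": [
    [-1,-0.112,0.3,0,0.05],
    [-1,-0.112,0.5,0,0.1],
    [-1,-0.112,0.728,0,0.16],
    [-1,-0.112,0.728,0,0.21],
    [-1,-0.112,0.728,0,0.265],
    [-1,-0.112,0.728,0,0.265]
  ]
}}

```text
clock: 28.75
tcp_pos: [0.4801, 0.1634, 0.3373]
ee_rot: [-1.217, -2.892, 0.008]
ft_force: [0.9, -0.1, -1.0]
grip_width: 0.996
```

Emit:
{"op": "play_rows", "data": {
  "commands": [
    [-1,-0.112,0.3,0,0.05],
    [-1,-0.112,0.5,0,0.1],
    [-1,-0.112,0.728,0,0.16],
    [-1,-0.112,0.728,0,0.21],
    [-1,-0.112,0.728,0,0.265],
    [-1,-0.112,0.728,0,0.265],
    [-1,-0.112,0.728,0,0.265]
  ]
}}

```text
clock: 29.62
tcp_pos: [0.4636, 0.2721, 0.3373]
ee_rot: [0.047, -3.14, 0.01]
ft_force: [0.6, -0.6, 0.1]
grip_width: 1.0
```

Run:
```python
from h import *
s=observe();print(s["tcp_pos"],s["ee_rot"],s["q"].round(2))
snap("top","t6")
lift("t6",(262,235,312,290))
```

```text
[0.46362919 0.27214204 0.3373329 ] [ 0.04715281 -3.14011809  0.00976582] [ 0.47 -0.08  1.52 -0.01  1.7  -1.13]
blade ctr [0.37   0.1697] 0.0416 -71.3 0.0731 -160.7
  handle px [270.5 243.5] ctr [0.4106 0.1929] 0.0167 -88.4 0.0118 -177.7
```

Emit:
{"op": "play_rows", "data": {
  "commands": [
    [-0.4,-0.01,0.018,-0.3,0],
    [-0.4,-0.01,0.018,-0.6,0],
    [-0.4,-0.01,0.018,-0.75,0],
    [-0.4,-0.01,0.018,-0.795,0],
    [-0.4,-0.01,0.018,-0.795,0],
    [1,-0.01,0.018,-0.795,0],
    [1,-0.01,0.018,-0.795,0],
    [1,-0.01,0.018,-0.795,0],
    [1,-0.01,0.018,-0.795,0],
    [1,-0.01,0.018,-0.795,0],
    [1,-0.01,0.018,-0.795,0]
  ]
}}

```text
clock: 31.05
tcp_pos: [0.4622, 0.275, 0.2188]
ee_rot: [0.049, -3.141, 0.009]
ft_force: [-0.4, -1.2, 5.4]
grip_width: 0.411
```

Emit:
{"op": "play_rows", "data": {
  "commands": [
    [1,0,0,0.1,0],
    [1,0,0,0.3,0],
    [1,0,0,0.45,0],
    [1,0.012,-0.3,0.45,-0.014],
    [1,0.012,-0.625,0.45,-0.028],
    [1,0.012,-0.625,0.45,-0.028],
    [1,0.012,-0.625,0.45,-0.028]
  ]
}}

```text
clock: 31.92
tcp_pos: [0.464, 0.1814, 0.2866]
ee_rot: [-0.09, -3.14, 0.008]
ft_force: [0.3, 1.0, -1.8]
grip_width: 0.411
```

Emit:
{"op": "play_rows", "data": {
  "commands": [
    [1,0.012,-0.3,0,0],
    [1,0.012,-0.625,0,0],
    [1,0.012,-0.625,0,0],
    [1,0.012,-0.625,0,0],
    [1,0.012,-0.625,0,0]
  ]
}}

```text
clock: 32.55
tcp_pos: [0.4658, 0.089, 0.2866]
ee_rot: [-0.086, -3.14, 0.007]
ft_force: [-0.6, -0.3, -1.3]
grip_width: 0.409
```

Emit:
{"op": "play_rows", "data": {
  "commands": [
    [1,0,-0.011,-0.2,0],
    [1,0,-0.011,-0.38,0],
    [1,0,-0.011,-0.44,0],
    [1,0,-0.011,-0.453,0],
    [1,0,-0.011,-0.453,0],
    [0,0,-0.011,-0.453,0],
    [-0.2,0,-0.011,-0.453,0],
    [-0.2,0,-0.011,-0.453,0],
    [-0.2,0,-0.011,-0.2,0],
    [-0.2,0,-0.011,0,0],
    [0.1,0,-0.011,0.05,-0.1],
    [0.1,0,-0.011,0.05,-0.2],
    [0.1,0,-0.011,0.05,-0.3],
    [0.1,0,-0.011,0.05,-0.4],
    [0.1,0,-0.011,0.05,-0.501],
    [0.1,0,-0.011,0.05,-0.501],
    [0.1,0,-0.011,0.05,-0.501],
    [0.1,0,-0.011,0.05,-0.501],
    [0.1,0,-0.011,0.05,-0.501],
    [0.1,0,-0.011,0.05,-0.501]
  ]
}}

```text
clock: 35.05
tcp_pos: [0.4659, 0.0873, 0.2942]
ee_rot: [-2.282, -2.154, 0.004]
ft_force: [-0.5, -0.1, 0.2]
grip_width: 0.449
```

Emit:
{"op": "play_rows", "data": {
  "commands": [
    [0,0,0,-0.2,0],
    [0,0,0,-0.4,0],
    [0,0,0,-0.503,0],
    [0,0,0,-0.503,0],
    [1,0,0,-0.503,0],
    [1,0,0,-0.503,0],
    [1,0,0,-0.503,0],
    [1,0,0,-0.503,0],
    [1,0,0,-0.503,0],
    [1,0,0,-0.503,0]
  ]
}}

```text
clock: 36.3
tcp_pos: [0.4661, 0.0873, 0.2195]
ee_rot: [-2.283, -2.155, 0.003]
ft_force: [-0.7, -0.6, 5.6]
grip_width: 0.158
```

Emit:
{"op": "play_rows", "data": {
  "commands": [
    [1,0,0,0.05,0],
    [1,0,0,0.08,0],
    [1,0,0,0.08,0],
    [1,0.1,-0.006,0.08,0],
    [1,0.2,-0.012,0.08,0],
    [1,0.27,-0.016,0.08,0],
    [1,0.32,-0.018,0.08,0],
    [1,0.36,-0.021,0.08,0],
    [1,0.4,-0.023,0.08,0],
    [1,0.433,-0.025,0.08,0],
    [1,0.433,-0.025,0.08,0]
  ]
}}

```text
clock: 37.67
tcp_pos: [0.5312, 0.0835, 0.2315]
ee_rot: [-2.283, -2.155, 0.003]
ft_force: [-0.5, 0.8, -0.7]
grip_width: 0.159
```

Emit:
{"op": "play_rows", "data": {
  "commands": [
    [1,0.05,-0.003,0,0],
    [1,0.1,-0.006,0,0],
    [1,0.15,-0.009,0,0],
    [1,0.2,-0.012,0,0],
    [1,0.24,-0.014,0,0],
    [1,0.27,-0.016,0,0],
    [1,0.28,-0.016,0,0],
    [1,0.285,-0.016,-0.007,0],
    [1,0.29,-0.016,-0.013,0],
    [1,0.295,-0.017,-0.013,0],
    [1,0.3,-0.017,-0.013,0],
    [1,0.304,-0.017,-0.013,0],
    [1,0.304,-0.017,-0.013,0]
  ]
}}

```text
clock: 39.3
tcp_pos: [0.5763, 0.081, 0.2298]
ee_rot: [-2.281, -2.154, 0.006]
ft_force: [-7.4, 0.1, 5.0]
grip_width: 0.157
```

Home contact at x = .5763 (expected .576). Release, nudge, retreat.

Emit:
{"op": "play_rows", "data": {
  "commands": [
    [0.5,0,0,0,0],
    [0.5,0,0,0,0],
    [0.5,0,0,0,0],
    [0.5,0.015,-0.001,0.013,0],
    [0.5,0.03,-0.002,0.013,0],
    [0.5,0.036,-0.002,0.013,0],
    [0.5,0.036,-0.002,0.013,0],
    [0.5,0.02,-0.001,0.02,0],
    [0.5,0.008,0,0.05,0],
    [0.5,0.008,0,0.3,0],
    [0,0.008,0,0.6,0],
    [-0.5,-0.2,-0.3,0.7,0],
    [-0.5,-0.5,-0.6,0.7,0],
    [-1,-0.5,-0.9,0.7,0],
    [-1,-0.5,-0.9,0.7,0],
    [-1,-0.5,-0.9,0.7,0]
  ]
}}

```text
clock: 41.3
tcp_pos: [0.5014, -0.0538, 0.3352]
ee_rot: [-2.282, -2.154, 0.004]
ft_force: [0.2, -0.3, 0.2]
grip_width: 0.896
```

Run:
```python
from h import *
s=observe();print(s["tcp_pos"],s["ee_rot"],s["q"].round(2))
snap("top","t7");crop("t7","t7c",215,125,435,290,3.6)
lift("t7",(255,235,312,290))
```

```text
[ 0.50141107 -0.05384917  0.33515817] [-2.28207595 -2.15354383  0.00428568] [-0.17 -0.17  1.61  0.    1.71 -0.12]
blade ctr [0.37   0.1697] 0.0414 -71.7 0.0731 -161.1
  handle px [269.5 243.5] ctr [0.4105 0.1953] 0.012 -88.4 0.0118 -177.7
```

View pics/t7c.png

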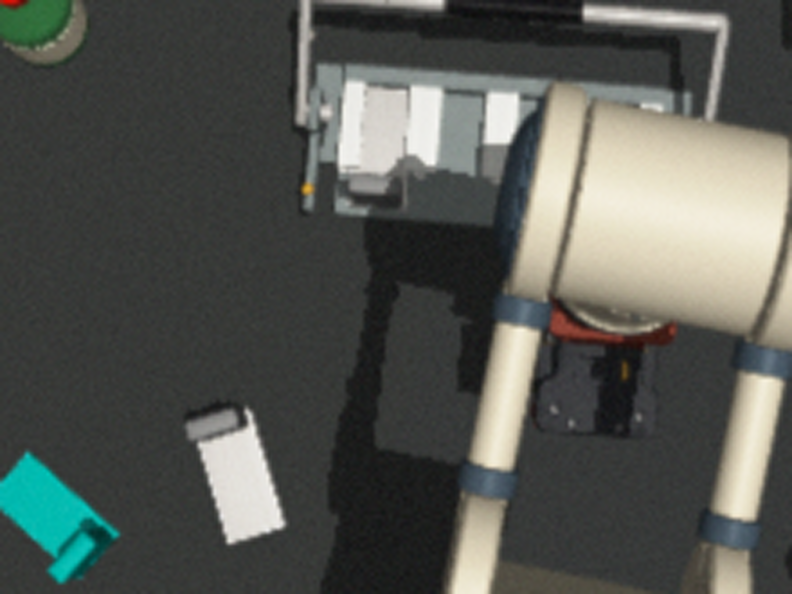

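Emit:
{"op": "play_rows", "data": {
  "commands": [
    [-1,-0.298,0.3,0,-0.05],
    [-1,-0.298,0.6,0,-0.1],
    [-1,-0.298,0.791,0,-0.15],
    [-1,-0.298,0.791,0,-0.189],
    [-1,-0.298,0.791,0,-0.189]
  ]
}}

```text
clock: 41.98
tcp_pos: [0.4568, 0.0667, 0.335]
ee_rot: [-2.808, -1.398, 0.003]
ft_force: [0.3, 0.2, 0.1]
grip_width: 1.004
```

Emit:
{"op": "play_rows", "data": {
  "commands": [
    [-0.4,-0.298,0.3,0,-0.05],
    [-0.4,-0.298,0.6,0,-0.1],
    [-0.4,-0.298,0.791,0,-0.15],
    [-0.4,-0.298,0.791,0,-0.189],
    [-0.4,-0.298,0.791,0,-0.189],
    [-0.4,-0.298,0.791,0,-0.189]
  ]
}}

```text
clock: 42.72
tcp_pos: [0.4122, 0.1852, 0.335]
ee_rot: [-3.093, -0.52, 0.001]
ft_force: [-0.3, 0.4, 0.7]
grip_width: 0.699
```

Emit:
{"op": "play_rows", "data": {
  "commands": [
    [-0.4,0,-0.011,-0.3,-0.003],
    [-0.4,0,-0.011,-0.6,-0.003],
    [-0.4,0,-0.011,-0.75,-0.003],
    [-0.4,0,-0.011,-0.78,-0.003],
    [-0.4,0,-0.011,-0.78,-0.003],
    [1,0,-0.011,-0.78,-0.003],
    [1,0,-0.011,-0.78,-0.003],
    [1,0,-0.011,-0.78,-0.003],
    [1,0,-0.011,-0.78,-0.003],
    [1,0,-0.011,-0.78,-0.003],
    [1,0,-0.011,-0.78,-0.003]
  ]
}}

```text
clock: 44.1
tcp_pos: [0.4125, 0.1836, 0.2187]
ee_rot: [-3.095, -0.506, -0.002]
ft_force: [1.0, -0.1, 5.3]
grip_width: 0.407
```

Emit:
{"op": "play_rows", "data": {
  "commands": [
    [1,0,0,0.1,0],
    [1,0,0,0.3,0],
    [1,0,0,0.5,0],
    [1,0.167,-0.5,0.5,0.05],
    [1,0.167,-0.5,0.5,0.1],
    [1,0.167,-0.5,0.5,0.15],
    [1,0.167,-0.5,0.5,0.2],
    [1,0.167,-0.5,0.5,0.25],
    [1,0.167,-0.5,0.5,0.3],
    [1,0.167,-0.5,0.5,0.35],
    [1,0.167,-0.5,0.5,0.4],
    [1,0.167,-0.5,0.5,0.439],
    [1,0.167,-0.5,0.5,0.439]
  ]
}}

```text
clock: 45.72
tcp_pos: [0.4374, 0.1086, 0.2939]
ee_rot: [-2.068, -2.359, 0.004]
ft_force: [0.6, -0.5, -1.9]
grip_width: 0.41
```

Emit:
{"op": "play_rows", "data": {
  "commands": [
    [1,0.167,-0.5,0,0.05],
    [1,0.167,-0.5,0,0.1],
    [1,0.167,-0.5,0,0.15],
    [1,0.167,-0.5,0,0.2],
    [1,0.167,-0.5,0,0.25],
    [1,0.167,-0.5,0,0.3],
    [1,0.167,-0.5,0,0.35],
    [1,0.167,-0.5,0,0.4],
    [1,0.167,-0.5,0,0.439],
    [1,0.167,-0.5,0,0.439],
    [1,0.167,-0.5,0,0.439]
  ]
}}

```text
clock: 47.1
tcp_pos: [0.4624, 0.0336, 0.2939]
ee_rot: [-0.1, -3.138, 0.008]
ft_force: [0.3, -0.2, -1.3]
grip_width: 0.408
```

Emit:
{"op": "play_rows", "data": {
  "commands": [
    [1,0,0,-0.2,0.002],
    [1,0,0,-0.4,0.002],
    [1,0,0,-0.48,0.002],
    [1,0,0,-0.503,0.002],
    [1,0,0,-0.503,0.002],
    [0,0,0,-0.503,0.002],
    [-0.2,0,0,-0.503,0.002],
    [-0.2,0,0,-0.503,0.002],
    [-0.2,0,0,-0.2,0],
    [-0.2,0,0,0,0],
    [0.1,0,0,0,-0.1],
    [0.1,0,0,0,-0.2],
    [0.1,0,0,0,-0.3],
    [0.1,0,0,0,-0.4],
    [0.1,0,0,0,-0.498],
    [0.1,0,0,0,-0.498],
    [0.1,0,0,0,-0.498],
    [0.1,0,0,0,-0.498],
    [0.1,0,0,0,-0.498],
    [0.1,0,0,0,-0.498]
  ]
}}

```text
clock: 49.6
tcp_pos: [0.4624, 0.0336, 0.294]
ee_rot: [-2.28, -2.154, 0.003]
ft_force: [0.3, 0.2, 0.5]
grip_width: 0.451
```

Emit:
{"op": "play_rows", "data": {
  "commands": [
    [0,0,0,-0.2,0],
    [0,0,0,-0.4,0],
    [0,0,0,-0.5,0],
    [0,0,0,-0.5,0],
    [1,0,0,-0.5,0],
    [1,0,0,-0.5,0],
    [1,0,0,-0.5,0],
    [1,0,0,-0.5,0],
    [1,0,0,-0.5,0],
    [1,0,0,-0.5,0]
  ]
}}

```text
clock: 50.85
tcp_pos: [0.4627, 0.0336, 0.2198]
ee_rot: [-2.281, -2.154, 0.001]
ft_force: [-0.3, 0.6, 4.5]
grip_width: 0.158
```

Emit:
{"op": "play_rows", "data": {
  "commands": [
    [1,0,0,0.05,0],
    [1,0,0,0.079,0],
    [1,0,0,0.079,0],
    [1,0.1,-0.006,0.079,0],
    [1,0.2,-0.012,0.079,0],
    [1,0.27,-0.016,0.079,0],
    [1,0.32,-0.018,0.079,0],
    [1,0.36,-0.021,0.079,0],
    [1,0.4,-0.023,0.079,0],
    [1,0.433,-0.025,0.079,0],
    [1,0.433,-0.025,0.079,0]
  ]
}}

```text
clock: 52.22
tcp_pos: [0.5278, 0.0299, 0.2316]
ee_rot: [-2.281, -2.154, 0.002]
ft_force: [-0.1, 0.1, -1.5]
grip_width: 0.155
```

Emit:
{"op": "play_rows", "data": {
  "commands": [
    [1,0.05,-0.003,0,0],
    [1,0.1,-0.006,0,0],
    [1,0.15,-0.009,0,0],
    [1,0.2,-0.012,0,0],
    [1,0.24,-0.014,0,0],
    [1,0.27,-0.016,0,0],
    [1,0.28,-0.016,0,0],
    [1,0.285,-0.016,-0.007,0],
    [1,0.29,-0.016,-0.013,0],
    [1,0.295,-0.017,-0.013,0],
    [1,0.3,-0.017,-0.013,0],
    [1,0.306,-0.017,-0.013,0],
    [1,0.306,-0.017,-0.013,0]
  ]
}}

```text
clock: 53.85
tcp_pos: [0.5733, 0.0273, 0.23]
ee_rot: [-2.28, -2.154, 0.004]
ft_force: [-5.9, -0.6, 3.6]
grip_width: 0.158
```

Emit:
{"op": "play_rows", "data": {
  "commands": [
    [0.5,0,0,0,0],
    [0.5,0,0,0,0],
    [0.5,0,0,0,0],
    [0.5,0.015,-0.001,0.013,0],
    [0.5,0.03,-0.002,0.013,0],
    [0.5,0.036,-0.002,0.013,0],
    [0.5,0.036,-0.002,0.013,0],
    [0.5,0.02,-0.001,0.02,0],
    [0.5,0.008,0,0.05,0],
    [0.5,0.008,0,0.3,0],
    [0.2,0.008,0,0.6,0],
    [0,0.008,0,0.95,0],
    [0,0.3,-0.1,0.95,0],
    [0,0.75,-0.24,0.95,0],
    [0,0.785,-0.249,0.95,0],
    [0,0.785,-0.249,0.95,0],
    [0,0.785,-0.249,0.95,0]
  ]
}}

```text
clock: 55.98
tcp_pos: [0.6905, -0.0097, 0.3734]
ee_rot: [-2.28, -2.154, 0.002]
ft_force: [0.4, 1.2, -0.2]
grip_width: 0.497
```

Run:
```python
from h import *
s=observe();print(s["tcp_pos"],s["ee_rot"],s["ft_force"].round(1))
snap("side","s8");snap("top","t8");crop("s8","s8c",180,150,420,330,2.3);crop("t8","t8c",215,125,455,290,2.3)
a=cv2.imread("pics/s8c.png")[:370];b=cv2.imread("pics/t8c.png")
crop("t8","t8c2",280,100,440,200,2.3);b=cv2.imread("pics/t8c2.png")
cv2.imwrite("pics/j8.png",np.vstack([a,cv2.copyMakeBorder(b,0,0,0,a.shape[1]-b.shape[1],0)]))
```

```text
[ 0.69054467 -0.00973729  0.37336548] [-2.27983731 -2.15440053  0.00241594] [ 0.4  1.2 -0.2]
```

View pics/j8.png

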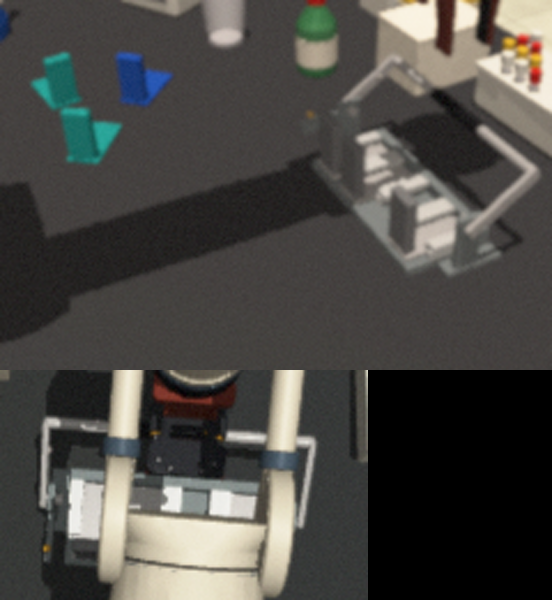

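Emit:
{"op": "play_rows", "data": {
  "commands": [
    [0,-0.009,-0.16,0,0],
    [0,-0.009,-0.16,-0.3,0],
    [0,-0.009,-0.16,-0.55,0],
    [0,-0.009,-0.16,-0.68,0],
    [0,-0.009,-0.16,-0.689,0],
    [0,-0.009,-0.16,-0.689,0],
    [1,-0.009,-0.16,-0.689,0],
    [1,-0.009,-0.16,-0.689,0],
    [1,-0.009,-0.16,-0.689,0],
    [1,-0.009,-0.16,-0.689,0],
    [1,-0.009,-0.16,-0.689,0]
  ]
}}

```text
clock: 57.45
tcp_pos: [0.6895, -0.0335, 0.2715]
ee_rot: [-2.282, -2.157, -0.002]
ft_force: [5.4, -0.6, 0.9]
grip_width: 0.174
```

Emit:
{"op": "play_rows", "data": {
  "commands": [
    [1,-0.051,0.003,0.065,0],
    [1,-0.136,0.008,0.141,0],
    [1,-0.233,0.013,0.198,0],
    [1,-0.341,0.02,0.235,0],
    [1,-0.452,0.026,0.249,0],
    [1,-0.564,0.033,0.241,0],
    [1,-0.674,0.039,0.211,0],
    [1,-0.774,0.045,0.159,0],
    [1,-0.863,0.05,0.089,0],
    [1,-0.935,0.054,0.003,0],
    [1,-0.935,0.054,0.003,0],
    [1,-0.935,0.054,0.003,0]
  ]
}}

```text
clock: 58.95
tcp_pos: [0.5491, -0.0252, 0.2717]
ee_rot: [-2.28, -2.156, -0.001]
ft_force: [-2.2, 3.4, -0.1]
grip_width: 0.173
```

Emit:
{"op": "play_rows", "data": {
  "commands": [
    [1,-0.042,0.002,-0.073,0],
    [1,-0.073,0.004,-0.153,0],
    [1,-0.087,0.005,-0.207,0],
    [1,-0.096,0.006,-0.263,0],
    [1,-0.099,0.006,-0.32,0],
    [1,-0.099,0.006,-0.328,0],
    [1,-0.099,0.006,-0.328,0]
  ]
}}

```text
clock: 59.82
tcp_pos: [0.5344, -0.0243, 0.2225]
ee_rot: [-2.28, -2.156, -0.001]
ft_force: [4.4, 1.1, 1.2]
grip_width: 0.173
```

Emit:
{"op": "play_rows", "data": {
  "commands": [
    [1,0,0,-0.007,0],
    [1,0,0,-0.013,0],
    [1,0,0,-0.013,0]
  ]
}}

```text
clock: 60.2
tcp_pos: [0.5345, -0.0243, 0.2206]
ee_rot: [-2.28, -2.156, -0.001]
ft_force: [2.2, 2.1, 3.6]
grip_width: 0.174
```

Emit:
{"op": "play_rows", "data": {
  "commands": [
    [0.3,0,0,0,0],
    [0.2,0,0,0,0],
    [0.2,0,0,0,0],
    [0.2,0,0,0.2,0],
    [0.2,0,0,0.4,0],
    [1,0,0,0.45,0],
    [1,0,0,0.45,0],
    [1,0,0,0.45,0],
    [1,0,0,0.45,0],
    [1,0,0,0.3,0],
    [1,0,0,0.23,0],
    [1,0,0,0.2,0],
    [1,0,0,0.19,0],
    [1,0,0,0.185,0],
    [1,0,0,0.185,0]
  ]
}}

```text
clock: 62.08
tcp_pos: [0.5341, -0.0243, 0.2502]
ee_rot: [-2.28, -2.156, -0.001]
ft_force: [-5.8, 0.2, 7.5]
grip_width: 0.003
```

Emit:
{"op": "play_rows", "data": {
  "commands": [
    [1,0,0,0.1,0],
    [1,0,0,0.4,0],
    [1,-0.2,0,0.7,0],
    [1,-0.6,0.5,0.8,0],
    [1,-0.8,1,0.8,0],
    [1,-0.8,1,0.8,0],
    [1,-0.8,1,0.8,0]
  ]
}}

```text
clock: 62.95
tcp_pos: [0.4127, 0.1281, 0.3721]
ee_rot: [-2.275, -2.163, -0.006]
ft_force: [-0.0, 0.5, -0.3]
grip_width: 0.001
```

Emit:
{"op": "play_rows", "data": {
  "commands": [
    [1,-0.1,1,0,0],
    [1,-0.1,1,0,0],
    [1,-0.1,1,0,0],
    [1,-0.1,1,0,0],
    [1,-0.1,1,0,0]
  ]
}}

```text
clock: 63.58
tcp_pos: [0.3984, 0.277, 0.3724]
ee_rot: [-2.277, -2.162, -0.006]
ft_force: [0.1, -0.4, 0.8]
grip_width: 0.007
```

Run:
```python
from h import *
s=observe();print(s["clock"],s["tcp_pos"],s["ft_force"].round(1))
snap("side","s9");snap("top","t9");crop("s9","s9c",280,165,500,400,1.9);crop("t9","t9c",285,125,545,295,3.0)
a=cv2.imread("pics/s9c.png");b=cv2.imread("pics/t9c.png")
im=cv2.resize(a,None,fx=.65,fy=.65)
im=np.load("pics/t9.npy").astype(int)
crop("s9","s9d",290,175,410,285,3)
d=cv2.imread("pics/s9d.png");e=cv2.imread("pics/t9c.png");e=cv2.resize(e,(420,275));c=cv2.resize(a,(360,260))
W=800;o=np.zeros((600,W,3),np.uint8);o[:330,:360]=d;o[:275,370:790]=e;o[335:595,:360]=c
crop("t9","t9d",290,130,420,205,3.2);f=cv2.imread("pics/t9d.png");o[300:300+f.shape[0],370:370+f.shape[1]]=f
cv2.imwrite("pics/j9.png",o)
```

```text
63.575 [0.39838938 0.2770199  0.37235785] [ 0.1 -0.4  0.8]
```

View pics/j9.png

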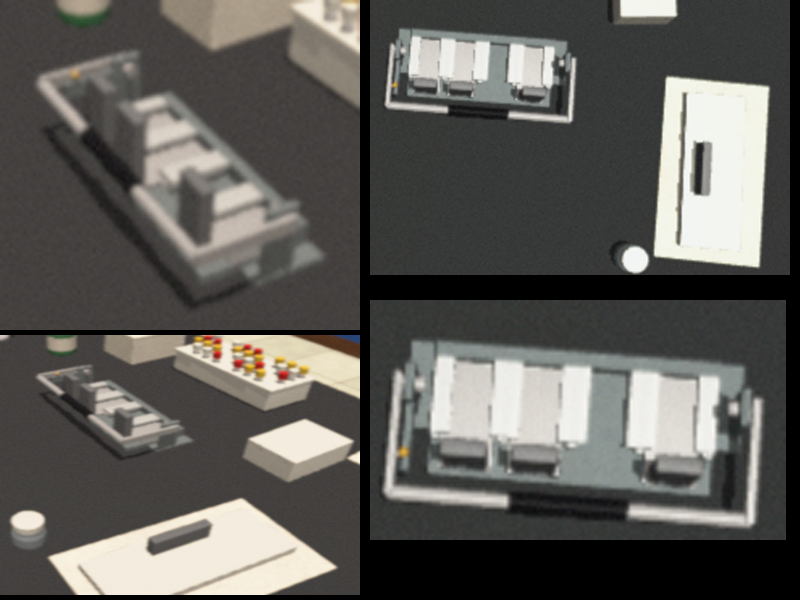

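Run:
```python
from h import *
y=np.radians(-3.3);R=np.array([[np.cos(y),-np.sin(y)],[np.sin(y),np.cos(y)]]);O=np.array([.6208,-.0026])
im=np.load("pics/t9.npy").astype(int);v=im.max(2)
for y0 in(-81,27,81):
    p=np.array([*(O+R@[-.05,y0/1000]),.085]);u=proj("top",p)
    x,yy=u.round().astype(int);print(y0,u.round(1)); 
    print(v[yy-7:yy+8,x-2:x+3].mean(1).round().astype(int))
for z,t,nm in((.020,240,"cover"),(.002,200,"pad")):
    m=(im.min(2)>t).astype(np.uint8);m[:,:455]=0;m[:,545:]=0;m[:165]=0;m[300:]=0
    m=cv2.morphologyEx(m,cv2.MORPH_OPEN,np.ones((5,5),np.uint8))
    c=cv2.convexHull(max(cv2.findContours(m,0,2)[0],key=cv2.contourArea));b=cv2.boxPoints(cv2.minAreaRect(c));w=np.array([onz("top",a,q,z) for a,q in b])
    print(nm,w.mean(0).round(4),[np.hypot(*(w[i]-w[i-1])).round(3) for i in(1,2)],np.degrees(np.arctan2(*(w[1]-w[0])[::-1])).round(1))
S=lambda x,y:("side",290+x/3,175+y/3);T=lambda x,y:("top",290+(x-370)/3.2,130+(y-300)/3.2)
print("sleeve",tri([S(108,157),T(568,507)]))
```

```text
-81 [387.  181.1]
[225 226 226 220 191 134 141 150 157 141  78  46  45  57  97]
27 [341.8 177.4]
[222 222 223 223 207 145 136 147 156 153 111  55  46  61 104]
81 [319.3 175.6]
[219 220 220 207 154 135 144 150 151 118  56  46  56  92 128]
cover [ 0.3823 -0.3406] [np.float64(0.049), np.float64(0.071)] -88.3
pad [ 0.4608 -0.3663] [np.float64(0.283), np.float64(0.162)] -4.3
sleeve [0.53463129 0.00098708 0.0640022 ]
```

```bash
python3 -c "
from plant import *
print(close_job())"
```

```text
the job is handed in; nothing more can be done
None
```

The job is handed in at 63.6 s of the 210 s. The keeper was swung back and the dust cover set on the pad. All three grey lifters are in lanes of their own, at rack y = -81, +27 and +81 mm, and the keeper is shut in front of the handles.

**Lifters:** There were three. The one meant for the +27 lane was knocked aside during the run, so I measured it again before grasping it. Each lifter met the back stop at 6 to 7 N, within about 1 mm of the expected spot. I nudged each one again after letting go. In the last top picture all three handles sit within about 0.3 pixel (under 1 mm) of the home position.

**Keeper:** I pressed it from above with 7.5 N. The fingertips stopped at 68.2 mm, which matches the shut stop of 68 mm. A hand-picked reading from the two cameras put the bar about 4 mm higher than shut. That is a rough figure, and I trust the press more.

**Cover:** It is right way up with its length along the pad, and centred to within a few mm by eye. My last automatic measurement of its outline failed, because its white could not be told from the pad's white. The centring therefore rests on the picture and the release position.

**Other things:** I did not touch the bottle, beaker, jar, tipbox or the blue and turquoise look-alikes. I did not measure their positions again at the end.

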